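# Shut the slant-top dry box and clip it closed

### The arm

A 7-joint arm with a two-finger parallel gripper is mounted at the origin on the work surface. World frame = base frame: x ahead of the robot, y to its left, z up, the work surface at z = 0. Lengths are in m, angles in rad, forces in N, time in s.
With the tool pointing down it reaches from about 0.35 to 0.775 m from the base axis. Payload 3.1 kg.
Tool frame: the origin (TCP) lies at the very end of the fingers, on their centre line; the grasp point (between the pads) lies 19 mm behind it (r.pinch_z is the distance from the TCP to the grasp point, in m); z points along the fingers, y is the line along which they close (so a half turn about z gives the same grasp; the last joint's range is limited). The gripper opens to 85 mm and grips with 20 to 120 N. Pads are 22 mm wide; open, the fingers measure 114 mm over their backs; the gripper's body (76 mm by 85 mm) begins 54 mm behind the grasp point. The pads swing forward as they close: fully open they stand 13 mm farther back than shut.
Start: joints at [1.3, 0.311, 0.014, 1.512, -0.004, 1.319, -0.027], TCP at [0.125, -0.536, 0.231] pointing down, gripper open.
Joint ranges: [-2.7, 2.7], [-0.3, 1.91], [-1.27, 1.3], [0.12, 2.57], [-1.44, 4.58], [0.2, 2.03], [-3.05, 3.05]. Speed limits (rad/s): [2.79, 2.79, 3.14, 3.14, 3.14, 3.14, 3.14].

### API

Orientations are given as a unit quaternion [x, y, z, w].
In Python, from rig import r, optics gives the robot as it stands. The module is installed in compiled form; this text tells all that it offers.
- The arm moves only by the tool move_arm, never from a script. Its argument "steps" is a list of rows, each an object with "dp": the shift along the tool's x, y, z in mm, a list of three; "roll": the turn about the tool's z in degrees. A call has 1 to 20 rows; each row shifts and turns the commanded pose from where the row before left it, along the tool's axes as they then stand; what a row does not reach is not made up. A row lasts 1/10 s, in which the tool goes at most 50 mm and 8.59 degrees, less where a joint would pass 70% of its speed; a pose out of reach is approached as far as the arm can. A call is refused whole if a number of a shift passes 50 or a number of a turn 8.59, either way. A call with a gripper value outside its range is refused whole. "claw" is the opening, from -1 (shut) to 1 (fully open), set as the call begins (left out, the last holds). The fingers move at their own pace and stop on an object; the grip force is fixed at half the most. Time passes only in rows, so rows that do not move let the fingers close. It gives the time, the measured TCP pose, the force, the opening and the grip force at its end, in the units of the state.
- r.state(): the state, without advancing time (a new reading comes with each control period).
- optics.get_image(name): name is "side" or "top"; returns the picture (420x560x3 uint8, red, green, blue); there is no depth.
- optics.camera_params(name): a dict with "intrinsics" (3x3 intrinsics, pixels), "R" (3x3) and "t" (3): a world point X has camera coordinates R X + t. Camera axes: x right, y down, z forward; pixel columns grow to the right and rows downward; lengths in m; the calibration is good to about 2 mm. A picture is of the moment at which its call begins. camera_params takes no time and is no camera call.
- r.sign_off(): hands the job in; it is judged then, once.
The state is a dict: "time": time; "qpos": joint angles; "joint_vel": joint speeds; "joint_efforts": joint torques, N m; "ee_pos": TCP position; "tcp_rot": TCP orientation; "wrist_force": force on the tool from outside, world axes, zero at the start; "torque": the same for the moment, N m; "width": finger opening in m; "grip_force": force on a finger pad.
Only numpy, scipy, OpenCV 4.12 (cv2) and the standard library are available. Lean on these libraries where they do the work, as an engineer would, in place of code of your own. Each camera call takes 0.05 s, during which the arm holds its last target. There are 200 camera calls.

### The job

Swing the lid of the slant-top dry box fully shut, so that its tabs drop behind the ridge. Then take the spring clamp off its rail and clip it squarely over the middle of the two tongues on the ridge (lid tongue and box tongue together), with the jaws pushed well down over them, and let go of it. Leave the other things on the bench where they are.

Things in the scene. Friction and masses are not known exactly. Their poses are not given: they have to be found in the camera images.
- drybox: fixed white dry box on a blue base, 190 mm along its x, 106 mm along y; a wedge: upright back wall at y = -41 mm (top z = 153), open sloping face towards +y, leaning 35 degrees from vertical: it rises from the hinge (y = +45, z = 30 mm) towards -y to the ridge. Origin: on the bench under the middle.
- tongue: white box tongue standing out of the ridge in the slope plane, 70 mm wide (x, along the ridge), 50 long, 5 thick. Origin: middle of its outer edge, on the face where it meets the lid. z points out, up the slope (35 degrees from vertical), y outward normal of the shut lid. It fills y -5 to 0, the shut lid's tongue y 0 to +5, both z -50 to 0 mm, where lid and wall begin.
- lid (a joint): angle of the lid, rad: 0 fully shut, grows as it opens about the low hinge (away from the ridge, towards the box's +y); at 0.61 the lid is upright; stop at 1.25. A stiff friction hinge: the lid stays where it is left.
- lid_hinge (a point): middle of the lid's hinge line, which runs along the box's x. The grey lid is a plate 180 mm wide (along x), 150 mm from hinge to ridge edge, 5 mm thick (inner face in the hinge plane), with a 70 mm wide, 50 mm long tongue in the middle of its free edge.
- lid_tip (a point): middle of the outer end of the lid's tongue, 200 mm from the hinge
- cliprail: fixed rail stand: dark base 140 x 80 x 10 mm with an upright aluminium plate 120 mm long (its x), 10 mm thick (y), top edge at z = 85 mm. Origin: centre of the underside. The clamp is parked on the plate.
- clamp: steel spring clamp, peg type, 120 mm long, 36 wide; this body is its +y half. Origin: on the hinge pin, mid between the halves. z to the handles, -z to the jaws, y the way jaws and handles spread, x along the pin. Jaw tips at z -55 mm; throat free to z -6. Parked jaws down on the rail, pin 20 mm above its edge. Squeezing the handles opens the jaws.
- clamp_grip (a point): point between the handles, 36 mm above the pin, to squeeze at. Handles (30 mm wide, black ends, z 5 to 65 mm) form a V: 50 mm over the outsides here, 65 at the ends. 10 N squeezes them to the stop: parallel, 34 mm over the outsides, jaw tips 37 mm apart, each half (and this point) turned 0.25 rad from the middle plane. Opening fingers may drag the clamp back 10 mm.
- clamp_arm (a joint): opening angle of the clamp's other half, rad: 0 when the jaws sit parallel on 10 mm (the rail, or both tongues), -0.12 when shut on nothing, 0.5 when the handles are squeezed to the stop
- amber_jar: bystander: amber jar with white cap, 60 mm wide, 100 mm high; origin under its middle
- stopper: bystander: black disc stopper with a knob, 68 mm wide, 30 mm high; origin under its middle
- beaker: bystander: glass beaker, 60 mm wide, 70 mm high; origin under its middle
- amber_bottle: bystander: large amber bottle, 90 mm wide, 200 mm high; origin under its middle
- spatula: bystander: spatula 180 mm long lying on the bench
- tipbox: bystander: cardboard box 120 x 85 x 60 mm; origin under its middle
- small_bottle: bystander: small amber bottle, 48 mm wide, 90 mm high; origin under its middle

How it is judged:
By the outcome, as a careful person would: the job done as asked, in the order asked, and still so for the second after the job is handed in, with the robot touching nothing.
It also fails if it takes over 58 s, if anything falls off the work surface, if the arm or the gripper's body presses on something with over 40 N, if the wrist force passes 120 N, or if a joint passes its speed limit or range.

## Working session

There is one attempt and no reset: what is moved stays moved. The work goes in short steps, Python scripts to look and compute and a tool call to move; the robot and the scene stay as the last step left them, time stands still between calls to the robot, and variables do not carry over. Pictures are saved under pics/ and viewed, at most 10 in all, crops included, and the job is handed in when it is done.

Besides the shell and the picture viewer there is one more tool, called after ">>>" by a JSON object that holds its "op" and its "data", one argument or row to a line. move_arm: Moves the arm, as the interface text tells. Its arguments: {"type":"object","properties":{"steps":{"type":"array","items":{"type":"object","properties":{"dp":{"type":"array","items":{"type":"number"}},"roll":{"type":"number"}}}},"claw":{"type":"number"}},"required":["steps"]}

```bash
mkdir -p pics; python3 - <<'E'
from rig import r, optics
import cv2, numpy as np
for n in("side","top"):
    im=optics.get_image(n); cv2.imwrite(f"pics/{n}0.png",im[:,:,::-1]); p=optics.camera_params(n)
    print(n,np.round(p["intrinsics"],1).tolist(),np.round(p["R"],3).tolist(),np.round(p["t"],3).tolist(), np.round(-p["R"].T@p["t"],3))
s=r.state(); print(s["tcp_rot"],s["width"],r.pinch_z)
E
```

```text
side [[414.8, 0.0, 279.1], [0.0, 414.8, 215.1], [0.0, 0.0, 1.0]] [[-0.98, -0.198, 0.001], [-0.118, 0.585, -0.802], [0.158, -0.787, -0.597]] [0.548, 0.218, 0.921] [0.417 0.705 0.725]
top [[508.4, 0.0, 284.2], [0.0, 508.4, 204.6], [0.0, 0.0, 1.0]] [[0.004, -1.0, -0.02], [-0.984, -0.001, -0.181], [0.18, 0.02, -0.983]] [-0.052, 0.566, 1.191] [ 0.342 -0.075  1.273]
[ 9.93458271e-01  1.14190659e-01 -1.63957972e-04 -1.06290393e-03] 0.08503979397210029 0.0187
```

View pics/side0.png

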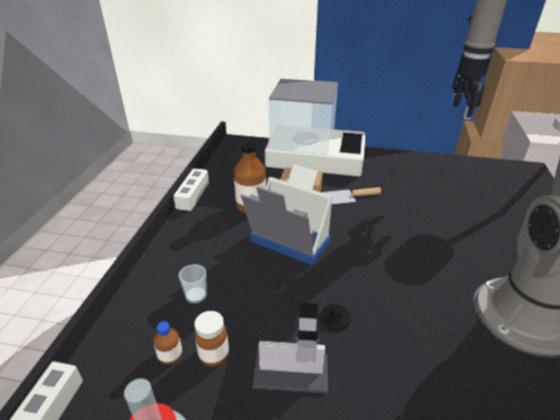

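View pics/top0.png

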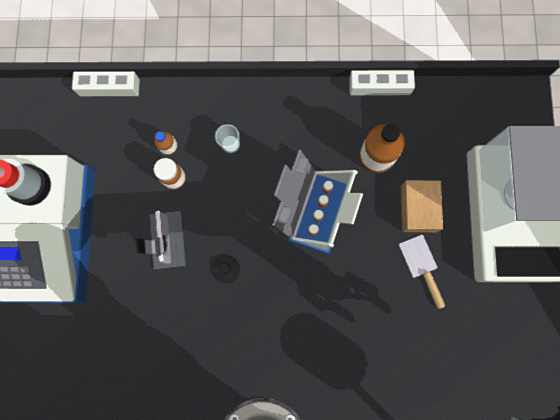

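The side view shows the box at about (290,225), lid open at its left, and the clamp on the rail at (308,330). The top view has the box at (318,205), the lid hinge on its left, and the rail at (167,240). I'll enlarge both.

```bash
python3 - <<'E'
import cv2, numpy as np
s=cv2.imread("pics/side0.png");t=cv2.imread("pics/top0.png")
f=lambda im,x,y:cv2.resize(im[y:y+75,x:x+100],(800,600),interpolation=cv2.INTER_CUBIC)
g=lambda im,x,y:cv2.resize(im[y:y+100,x:x+133],(400,300),interpolation=cv2.INTER_CUBIC)
a=np.vstack([np.hstack([g(s,230,155),g(t,255,140)]),np.hstack([g(s,230,295),g(t,105,195)])])
cv2.imwrite("pics/z0.png",a)
E
```

```text
(no output)
```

View pics/z0.png

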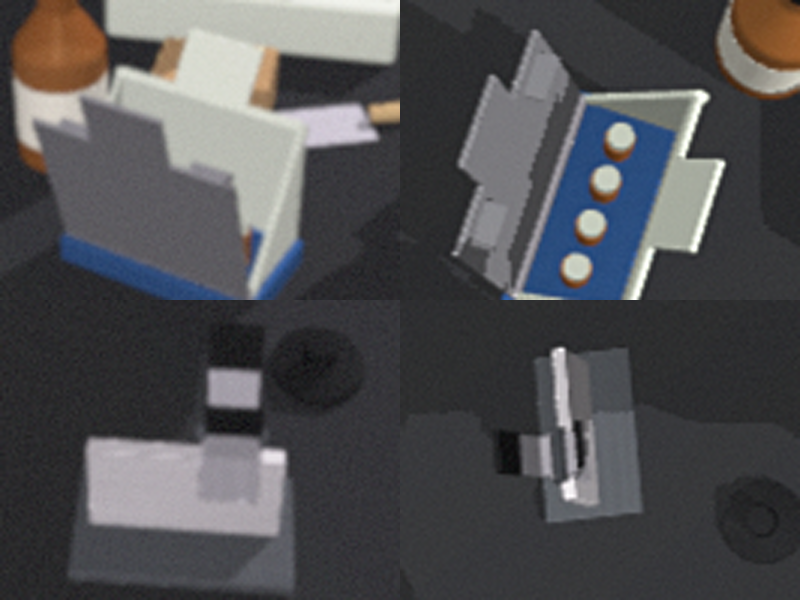

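```bash
cat > h.py <<'E'
from rig import r, optics
import numpy as np
P={n:optics.camera_params(n) for n in("side","top")}
def ray(n,u,v):
    p=P[n];d=p["R"].T@np.linalg.solve(p["intrinsics"],[u,v,1.]);return -p["R"].T@p["t"],d/np.linalg.norm(d)
def atz(n,u,v,z):
    c,d=ray(n,u,v);return c+d*(z-c[2])/d[2]
def tri(s,t):
    A=np.zeros((3,3));b=np.zeros(3);L=[ray("side",*s),ray("top",*t)]
    for c,d in L:
        M=np.eye(3)-np.outer(d,d);A+=M;b+=M@c
    x=np.linalg.solve(A,b);return x,[round(1000*np.linalg.norm((np.eye(3)-np.outer(d,d))@(x-c)),1) for c,d in L]
def proj(n,X):
    p=P[n];c=p["intrinsics"]@(p["R"]@np.asarray(X)+p["t"]);return c[:2]/c[2]
E
python3 - <<'E'
from h import *
np.set_printoptions(precision=4,suppress=True)
k=1/3.008
S=lambda x,y:(x*k+230,y/3+155); T=lambda x,y:((x-400)*k+255,y/3+140)
S2=lambda x,y:(x*k+230,(y-300)/3+295); T2=lambda x,y:((x-400)*k+105,(y-300)/3+195)
print("box tongue +x,-x",tri(S(193,30),T(722,160)),tri(S(263,52),T(695,250)))
print("@194",atz("top",*T(722,160),.194),atz("top",*T(695,250),.194))
print("lid tip",tri(S(83,97),T(495,78)),tri(S(160,125),T(460,165)))
print("lid plate far corners",tri(S(36,120),T(534,32)),tri(S(240,192),T(455,255)))
print("rail top ends @85",atz("top",*T2(558,348),.085),atz("top",*T2(570,500),.085))
print("rail near-edge side @85",atz("side",*S2(88,437),.085),atz("side",*S2(285,451),.085))
print("clamp handle end black; tri",tri(S2(237,325),T2(497,452)))
print("base far corners @10", atz("top",*T2(535,358),.01),atz("top",*T2(628,350),.01),atz("top",*T2(641,512),.01),atz("top",*T2(546,521),.01))
E
```

```text
box tongue +x,-x (array([ 0.5653, -0.2218,  0.1888]), [np.float64(1.0), np.float64(1.0)]) (array([ 0.501 , -0.2014,  0.186 ]), [np.float64(0.1), np.float64(0.1)])
@194 [ 0.5652 -0.2211  0.194 ] [ 0.4998 -0.2004  0.194 ]
lid tip (array([ 0.6205, -0.0582,  0.2162]), [np.float64(0.1), np.float64(0.1)]) (array([ 0.5571, -0.0338,  0.2157]), [np.float64(0.0), np.float64(0.0)])
lid plate far corners (array([ 0.6676, -0.0865,  0.1706]), [np.float64(0.2), np.float64(0.2)]) (array([ 0.4976, -0.0287,  0.1676]), [np.float64(2.1), np.float64(2.1)])
rail top ends @85 [0.5447 0.2509 0.085 ] [0.4245 0.2356 0.085 ]
rail near-edge side @85 [0.5464 0.2479 0.085 ] [0.4274 0.2342 0.085 ]
clamp handle end black; tri (array([0.4542, 0.2549, 0.2133]), [np.float64(5.2), np.float64(5.2)])
base far corners @10 [0.5489 0.2905 0.01  ] [0.5558 0.2122 0.01  ] [0.42   0.1959 0.01  ] [0.4123 0.2742 0.01  ]
```

>>> {"op": "move_arm", "data": {
  "steps": [
    {"dp": [0, 0, -22], "roll": 7.9},
    {"dp": [0, 0, -22], "roll": 7.9},
    {"dp": [0, 0, -22], "roll": 7.9},
    {"dp": [0, 0, -24], "roll": 7.9},
    {"dp": [16, -36, 0]},
    {"dp": [16, -36, 0]},
    {"dp": [16, -36, 0]},
    {"dp": [16, -36, 0]},
    {"dp": [16, -36, 0]},
    {"dp": [16, -36, 0]},
    {"dp": [16, -36, 0]},
    {"dp": [16, -36, 0]}
  ],
  "claw": -1
}}

```text
validation failed for argument at $.st...
```

>>> {"op": "move_arm", "data": {
  "steps": [
    {"dp": [0, 0, -22], "roll": 7.9},
    {"dp": [0, 0, -22], "roll": 7.9},
    {"dp": [0, 0, -22], "roll": 7.9},
    {"dp": [0, 0, -24], "roll": 7.9},
    {"dp": [16, -36, 0], "roll": 0},
    {"dp": [16, -36, 0], "roll": 0},
    {"dp": [16, -36, 0], "roll": 0},
    {"dp": [16, -36, 0], "roll": 0},
    {"dp": [16, -36, 0], "roll": 0},
    {"dp": [16, -36, 0], "roll": 0},
    {"dp": [16, -36, 0], "roll": 0},
    {"dp": [16, -36, 0], "roll": 0}
  ],
  "claw": -1
}}

```text
time: 1.3
ee_pos: [0.3381, -0.3016, 0.3209]
tcp_rot: [0.987, -0.161, -0.0, -0.0]
wrist_force: [-0.1, -0.2, 0.1]
width: -0.0
grip_force: 0.0
```

>>> {"op": "move_arm", "data": {
  "steps": [
    {"dp": [16, -37, 0], "roll": 0},
    {"dp": [16, -37, 0], "roll": 0},
    {"dp": [16, -37, 0], "roll": 0},
    {"dp": [16, -37, 0], "roll": 0},
    {"dp": [16, -37, 0], "roll": 0},
    {"dp": [16, -37, 0], "roll": 0},
    {"dp": [16, -37, 0], "roll": 0},
    {"dp": [16, -37, 0], "roll": 0},
    {"dp": [16, -37, 0], "roll": 0},
    {"dp": [14, -37, 0], "roll": 0},
    {"dp": [0, 0, 40], "roll": 0},
    {"dp": [0, 0, 40], "roll": 0},
    {"dp": [0, 0, 40], "roll": 0},
    {"dp": [0, 0, 40], "roll": 0},
    {"dp": [0, 0, 0], "roll": 0}
  ],
  "claw": -1
}}

```text
time: 2.8
ee_pos: [0.6002, -0.0021, 0.1554]
tcp_rot: [0.987, -0.16, -0.006, 0.001]
wrist_force: [-1.0, 0.6, -1.0]
width: -0.0003
grip_force: 0.0
```

>>> {"op": "move_arm", "data": {
  "steps": [
    {"dp": [0, 15, 0], "roll": 0},
    {"dp": [0, 15, 0], "roll": 0},
    {"dp": [0, 15, 0], "roll": 0},
    {"dp": [0, 15, 0], "roll": 0},
    {"dp": [0, 15, 0], "roll": 0},
    {"dp": [0, 15, 0], "roll": 0},
    {"dp": [0, 15, 0], "roll": 0}
  ]
}}

```text
time: 3.5
ee_pos: [0.5705, -0.1035, 0.1611]
tcp_rot: [0.987, -0.161, -0.0, 0.0]
wrist_force: [-0.0, 0.8, 0.4]
width: -0.0005
grip_force: 0.0
```

>>> {"op": "move_arm", "data": {
  "steps": [
    {"dp": [0, 11, 0], "roll": 0},
    {"dp": [0, 11, 0], "roll": 0},
    {"dp": [0, 11, 0], "roll": 0},
    {"dp": [0, 11, 0], "roll": 0}
  ]
}}

```text
time: 3.9
ee_pos: [0.5572, -0.1441, 0.1612]
tcp_rot: [0.987, -0.16, -0.0, -0.0]
wrist_force: [0.4, 0.4, -0.2]
width: -0.0001
grip_force: 0.0
```

```bash
cat >> h.py <<'E'
import cv2
def shot(f,s,t,w=133,h=100):
    a=[]
    for n,(x,y) in(("side",s),("top",t)):
        im=optics.get_image(n)[:,:,::-1];cv2.imwrite(f"pics/{f}_{n}.png",im);a.append(cv2.resize(im[y:y+h,x:x+w],(400,300),interpolation=cv2.INTER_CUBIC))
    cv2.imwrite(f"pics/{f}.png",np.hstack(a))
E
python3 -c "
from h import *
shot('a1',(230,155),(255,140))"
```

```text
(no output)
```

View pics/a1.png

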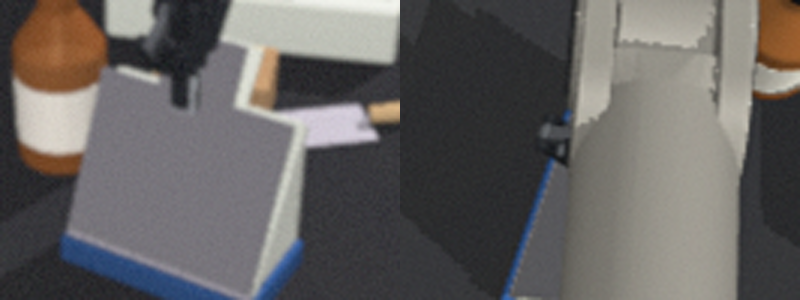

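The lid has followed the finger and is nearly shut, with the fingertip near the tongue root at crop (185,105). Next I press along the lid normal.

>>> {"op": "move_arm", "data": {
  "steps": [
    {"dp": [0, 4, 3], "roll": 0},
    {"dp": [0, 4, 3], "roll": 0},
    {"dp": [0, 4, 3], "roll": 0},
    {"dp": [0, 0, 0], "roll": 0}
  ]
}}

```text
time: 4.4
ee_pos: [0.553, -0.1556, 0.1515]
tcp_rot: [0.987, -0.161, -0.001, 0.0]
wrist_force: [-0.1, -0.6, -0.5]
width: -0.0003
grip_force: 0.0
```

>>> {"op": "move_arm", "data": {
  "steps": [
    {"dp": [0, 4, 3], "roll": 0},
    {"dp": [0, 4, 3], "roll": 0},
    {"dp": [0, 0, 0], "roll": 0}
  ]
}}

```text
time: 4.7
ee_pos: [0.5504, -0.1636, 0.1456]
tcp_rot: [0.987, -0.161, -0.001, 0.0]
wrist_force: [-0.3, -0.7, 0.3]
width: 0.0
grip_force: 0.0
```

>>> {"op": "move_arm", "data": {
  "steps": [
    {"dp": [0, 3, 2], "roll": 0},
    {"dp": [0, 3, 2], "roll": 0},
    {"dp": [0, 0, 0], "roll": 0}
  ]
}}

```text
time: 5.0
ee_pos: [0.5506, -0.1641, 0.1449]
tcp_rot: [0.987, -0.159, 0.001, -0.003]
wrist_force: [-2.7, 6.6, 11.0]
width: -0.0003
grip_force: 5.1
```

>>> {"op": "move_arm", "data": {
  "steps": [
    {"dp": [0, 4, 3], "roll": 0},
    {"dp": [0, 4, 3], "roll": 0},
    {"dp": [0, 0, 0], "roll": 0}
  ]
}}

```text
time: 5.3
ee_pos: [0.5516, -0.1645, 0.144]
tcp_rot: [0.988, -0.157, 0.004, -0.007]
wrist_force: [-5.1, 15.2, 29.2]
width: -0.0001
grip_force: 13.9
```

>>> {"op": "move_arm", "data": {
  "steps": [
    {"dp": [0, 5, 3], "roll": 0},
    {"dp": [0, 5, 3], "roll": 0},
    {"dp": [0, 0, 0], "roll": 0}
  ]
}}

```text
time: 5.6
ee_pos: [0.552, -0.1649, 0.1435]
tcp_rot: [0.988, -0.154, 0.007, -0.012]
wrist_force: [-10.5, 28.0, 50.6]
width: -0.0004
grip_force: 23.7
```

>>> {"op": "move_arm", "data": {
  "steps": [
    {"dp": [0, -15, -10], "roll": 0},
    {"dp": [0, -25, -30], "roll": 0},
    {"dp": [0, -25, -40], "roll": 0},
    {"dp": [0, 0, -45], "roll": 0},
    {"dp": [0, 0, -45], "roll": 0},
    {"dp": [-28, -25, -15], "roll": 0},
    {"dp": [-28, -25, 0], "roll": 0},
    {"dp": [-28, -25, 0], "roll": 0},
    {"dp": [-28, -25, 0], "roll": 0},
    {"dp": [-28, -25, 0], "roll": 0},
    {"dp": [-28, -25, 0], "roll": 0},
    {"dp": [-28, -25, 0], "roll": 0},
    {"dp": [-28, -25, 0], "roll": 0},
    {"dp": [-28, -25, 0], "roll": 0},
    {"dp": [-28, -25, 0], "roll": 0},
    {"dp": [-28, -25, 0], "roll": 0},
    {"dp": [-28, -25, 0], "roll": 0},
    {"dp": [-28, -25, 0], "roll": 0},
    {"dp": [-28, -25, 0], "roll": 0}
  ],
  "claw": 1
}}

```text
time: 7.5
ee_pos: [0.3025, 0.3335, 0.3154]
tcp_rot: [0.987, -0.161, 0.001, 0.0]
wrist_force: [1.0, -0.1, 1.2]
width: 0.0856
grip_force: 0.0
```

```bash
python3 - <<'E'
from h import *
shot('b1',(230,155),(255,140));shot('b2',(230,295),(105,195))
a=cv2.imread('pics/b1.png');b=cv2.imread('pics/b2.png');cv2.imwrite('pics/b.png',np.vstack([a,b]))
E
```

```text
(no output)
```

View pics/b.png

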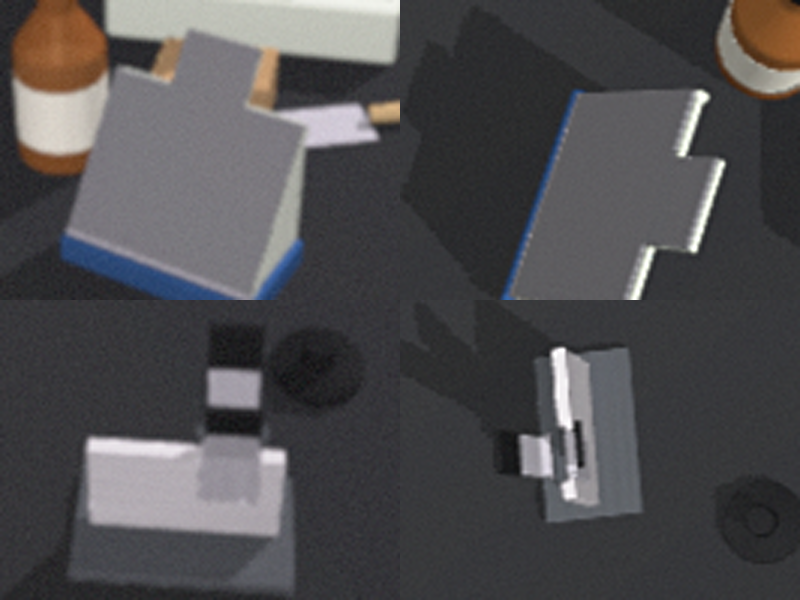

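The lid lies shut, its tongue on the box tongue at crop (700,205). The clamp is at crop (237,440) in the side view and (540,455) in the top view.

```bash
python3 - <<'E'
from h import *
np.set_printoptions(precision=4,suppress=True)
k=1/3.008
S=lambda x,y:(x*k+230,y/3+155); T=lambda x,y:((x-400)*k+255,y/3+140)
S2=lambda x,y:(x*k+230,(y-300)/3+295); T2=lambda x,y:((x-400)*k+105,(y-300)/3+195)
a=[atz("top",*T(722,160),.191),atz("top",*T(695,250),.191)]
b=[atz("side",*S(190,30),.1967),atz("side",*S(262,50),.1967)]
# long edges for yaw: base blue edge/hinge, ridge corners
c=[atz("top",*T(578,91),.03),atz("top",*T(507,298),.03)]
e=[atz("side",*S(117,68),.157),atz("side",*S(305,128),.157)]
Y=np.array([.317,.948,0])
for n,(p,q) in dict(tongtop=a,tongside=b,hinge=c,ridgeside=e).items(): print(n,(p+q)/2,np.linalg.norm(p-q),np.degrees(np.arctan2((p-q)[1],(p-q)[0])))
print("tongue origin top",sum(a)/2+.0041*Y,"side",sum(b)/2-.0041*Y)
# clamp
for z in(.145,.17):
  print(z,"side L/R of near handle",atz("side",*S2(208,325+ (0 if z==.17 else 45)),z),atz("side",*S2(265,325+(0 if z==.17 else 45)),z))
print("top handle end outer @.168",atz("top",*T2(497,430),.168),atz("top",*T2(497,473),.168))
E
```

```text
tongtop [ 0.533  -0.2111  0.191 ] 0.06883302692423494 -17.511191434215398
tongside [ 0.5327 -0.1969  0.1967] 0.06718613128895215 -18.044249119761023
hinge [ 0.571  -0.0952  0.03  ] 0.1839877537339809 -18.695911115525075
ridgeside [ 0.5419 -0.168   0.157 ] 0.17940698291557639 -19.641120442245
tongue origin top [ 0.5343 -0.2073  0.191 ] side [ 0.5314 -0.2008  0.1967]
0.145 side L/R of near handle [0.4767 0.2315 0.145 ] [0.4441 0.225  0.145 ]
0.17 side L/R of near handle [0.4794 0.2196 0.17  ] [0.447 0.213 0.17 ]
top handle end outer @.168 [0.4696 0.2698 0.168 ] [0.4382 0.2681 0.168 ]
```

>>> {"op": "move_arm", "data": {
  "steps": [
    {"dp": [0, 0, 0], "roll": -8.55},
    {"dp": [0, 0, 0], "roll": -8.55},
    {"dp": [0, 0, 0], "roll": -8.55},
    {"dp": [29, 23, 0], "roll": 0},
    {"dp": [29, 23, 0], "roll": 0},
    {"dp": [29, 23, 0], "roll": 0},
    {"dp": [29, 23, 0], "roll": 0},
    {"dp": [29, 22, 0], "roll": 0},
    {"dp": [0, 0, 35], "roll": 0},
    {"dp": [0, 0, 35], "roll": 0},
    {"dp": [0, 0, 35], "roll": 0},
    {"dp": [0, 0, 0], "roll": 0},
    {"dp": [0, 0, 0], "roll": 0}
  ]
}}

```text
time: 9.0
ee_pos: [0.462, 0.236, 0.2106]
tcp_rot: [0.998, 0.061, -0.0, 0.0]
wrist_force: [0.8, -0.2, 1.1]
width: 0.0855
grip_force: 0.0
```

>>> {"op": "move_arm", "data": {
  "steps": [
    {"dp": [-2, -3, 20], "roll": 0},
    {"dp": [0, 0, 18], "roll": 0},
    {"dp": [0, 0, 17], "roll": 0},
    {"dp": [0, 0, 17], "roll": 0},
    {"dp": [0, 0, 16], "roll": 0},
    {"dp": [0, 0, 0], "roll": 0},
    {"dp": [0, 0, 0], "roll": 0}
  ]
}}

```text
time: 9.7
ee_pos: [0.4606, 0.2408, 0.1243]
tcp_rot: [0.998, 0.062, 0.002, -0.001]
wrist_force: [0.4, -0.5, 0.3]
width: 0.0856
grip_force: 0.0
```

```bash
python3 - <<'E'
from h import *
shot('c',(240,265),(105,190))
E
```

```text
(no output)
```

View pics/c.png

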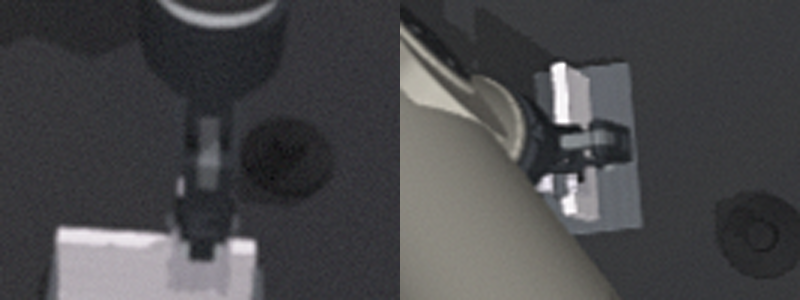

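The fingers straddle the clamp, centred on it at crop column 200. Now I close.

>>> {"op": "move_arm", "data": {
  "steps": [
    {"dp": [0, 0, 0], "roll": 0},
    {"dp": [0, 0, 0], "roll": 0},
    {"dp": [0, 0, 0], "roll": 0},
    {"dp": [0, 0, 0], "roll": 0},
    {"dp": [0, 0, 0], "roll": 0},
    {"dp": [0, 0, 0], "roll": 0},
    {"dp": [0, 0, 0], "roll": 0}
  ],
  "claw": -1
}}

```text
time: 10.5
ee_pos: [0.4589, 0.2402, 0.1222]
tcp_rot: [0.998, 0.063, -0.0, 0.0]
wrist_force: [1.2, 0.4, -1.0]
width: 0.0322
grip_force: 64.7
```

>>> {"op": "move_arm", "data": {
  "steps": [
    {"dp": [0, 0, -20], "roll": 0},
    {"dp": [0, 0, -30], "roll": 0},
    {"dp": [0, 0, -35], "roll": 0},
    {"dp": [0, 0, -45], "roll": 0},
    {"dp": [0, 0, -45], "roll": 0},
    {"dp": [0, 0, -40], "roll": 8.57},
    {"dp": [0, 0, -5], "roll": 8.57},
    {"dp": [0, 0, 0], "roll": 8.57},
    {"dp": [15, 27, 0], "roll": 0},
    {"dp": [15, 28, 0], "roll": 0},
    {"dp": [15, 28, 0], "roll": 0},
    {"dp": [15, 28, 0], "roll": 0},
    {"dp": [15, 28, 0], "roll": 0},
    {"dp": [15, 28, 0], "roll": 0},
    {"dp": [15, 28, 0], "roll": 0}
  ]
}}

```text
time: 12.0
ee_pos: [0.4965, 0.0208, 0.3423]
tcp_rot: [0.987, -0.161, 0.0, 0.0]
wrist_force: [-0.3, -0.1, -1.1]
width: 0.0321
grip_force: 64.7
```

>>> {"op": "move_arm", "data": {
  "steps": [
    {"dp": [15, 28, 0], "roll": 0},
    {"dp": [15, 28, 0], "roll": 0},
    {"dp": [15, 28, 0], "roll": 0},
    {"dp": [15, 28, 0], "roll": 0},
    {"dp": [15, 28, 0], "roll": 0},
    {"dp": [15, 28, 0], "roll": 0},
    {"dp": [15, 28, 0], "roll": 0},
    {"dp": [0, 0, 0], "roll": 0},
    {"dp": [0, 0, 0], "roll": 0}
  ]
}}

```text
time: 12.9
ee_pos: [0.5335, -0.1979, 0.3416]
tcp_rot: [0.987, -0.162, -0.001, -0.0]
wrist_force: [-1.0, 0.6, -0.4]
width: 0.0322
grip_force: 64.7
```

>>> {"op": "move_arm", "data": {
  "steps": [
    {"dp": [1, 0, 25], "roll": 0},
    {"dp": [0, 0, 25], "roll": 0},
    {"dp": [0, 0, 16], "roll": 0},
    {"dp": [0, 0, 0], "roll": 0},
    {"dp": [0, 0, 0], "roll": 0}
  ]
}}

```text
time: 13.4
ee_pos: [0.535, -0.1962, 0.2769]
tcp_rot: [0.987, -0.16, 0.0, -0.0]
wrist_force: [0.2, 0.6, -1.5]
width: 0.0322
grip_force: 64.7
```

```bash
python3 - <<'E'
from h import *
shot('d',(230,95),(290,140)); print(r.state()["ee_pos"])
E
```

```text
[ 0.53559471 -0.19690162  0.27794313]
```

View pics/d.png

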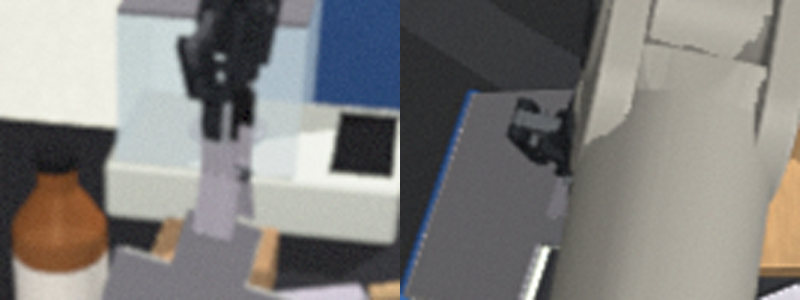

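The front jaw tip is at crop (215,232), just above and in front of the tongue edge (190,210)–(262,230). I'll check the centring along the ridge.

```bash
python3 - <<'E'
from h import *
k=1/3.008
X=np.array([.948,-.318,0]);Y=np.array([.318,.948,0]);T=np.array([.533,-.204,.194])
S=lambda x,y:(x*k+230,y/3+95)
def rel(p): d=p-T; return np.round(1000*np.array([d@X,d@Y,d[2]]),1)
for z in(.2,.207): print("tip L,R",[rel(atz("side",*S(*q),z)) for q in((193,228),(237,236))])
print("lid tongue L,R",[rel(atz("side",*S(*q),.1967)) for q in((190,210),(262,230))])
print("tcp",rel(r.state()["ee_pos"]))
E
```

```text
tip L,R [array([12.1, 36.9,  6. ]), array([-25. ,  30.2,   6. ])]
tip L,R [array([ 6.6, 47.4, 13. ]), array([-30. ,  40.8,  13. ])]
lid tongue L,R [array([31. ,  6.9,  2.7]), array([-36.2,   6.3,   2.7])]
tcp [ 0.2  7.6 83.9]
```

>>> {"op": "move_arm", "data": {
  "steps": [
    {"dp": [0, 0, 6], "roll": 0},
    {"dp": [0, 0, 6], "roll": 0},
    {"dp": [0, 0, 6], "roll": 0},
    {"dp": [0, 0, 4], "roll": 0},
    {"dp": [0, 0, 0], "roll": 0},
    {"dp": [0, 0, 0], "roll": 0}
  ]
}}

```text
time: 14.1
ee_pos: [0.5344, -0.1979, 0.2541]
tcp_rot: [0.987, -0.161, -0.0, 0.0]
wrist_force: [0.4, 0.0, -1.4]
width: 0.0321
grip_force: 64.6
```

>>> {"op": "move_arm", "data": {
  "steps": [
    {"dp": [0, -0.5, 2], "roll": 0},
    {"dp": [0, -0.5, 2], "roll": 0},
    {"dp": [0, -0.5, 2], "roll": 0},
    {"dp": [0, 0, 0], "roll": 0},
    {"dp": [0, 0, 0], "roll": 0}
  ]
}}

```text
time: 14.6
ee_pos: [0.5349, -0.1989, 0.2488]
tcp_rot: [0.987, -0.162, 0.001, 0.002]
wrist_force: [-1.0, -3.7, 1.6]
width: 0.0321
grip_force: 64.8
```

>>> {"op": "move_arm", "data": {
  "steps": [
    {"dp": [0, 1.5, 1], "roll": 0},
    {"dp": [0, 1.5, 2], "roll": 0},
    {"dp": [0, 0, 2], "roll": 0},
    {"dp": [0, 0, 0], "roll": 0},
    {"dp": [0, 0, 0], "roll": 0}
  ]
}}

```text
time: 15.1
ee_pos: [0.5348, -0.1996, 0.2463]
tcp_rot: [0.987, -0.162, 0.002, 0.001]
wrist_force: [-4.1, -3.7, 11.2]
width: 0.032
grip_force: 64.6
```

>>> {"op": "move_arm", "data": {
  "steps": [
    {"dp": [0, 0, 1], "roll": 0},
    {"dp": [0, 3, 2], "roll": 0},
    {"dp": [0, 4, 2], "roll": 0},
    {"dp": [0, 5, 2], "roll": 0},
    {"dp": [0, 5, 2], "roll": 0},
    {"dp": [0, 5, 1], "roll": 0},
    {"dp": [0, 0, 0], "roll": 0},
    {"dp": [0, 0, 0], "roll": 0}
  ],
  "claw": 1
}}

```text
time: 15.9
ee_pos: [0.527, -0.2205, 0.2334]
tcp_rot: [0.987, -0.162, -0.0, 0.0]
wrist_force: [-0.9, -2.4, 0.1]
width: 0.0857
grip_force: 1.2
```

```bash
python3 - <<'E'
from h import *
shot('e',(230,95),(290,140)); print(r.state()["ee_pos"])
E
```

```text
[ 0.52711032 -0.2202305   0.23358746]
```

View pics/e.png

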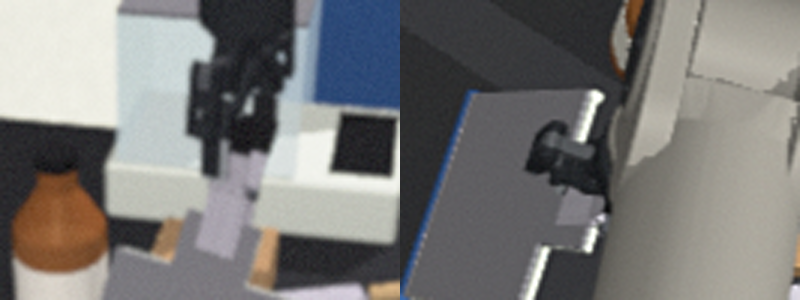

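The clamp has tilted onto the slope and sits over the tongues at crop (220,255). I'll clear the handles and rise.

>>> {"op": "move_arm", "data": {
  "steps": [
    {"dp": [0, 4, 0], "roll": 0},
    {"dp": [0, 4, 0], "roll": 0},
    {"dp": [0, 2, -10], "roll": 0},
    {"dp": [0, 2, -20], "roll": 0},
    {"dp": [0, 0, -40], "roll": 0},
    {"dp": [0, 0, -45], "roll": 0},
    {"dp": [0, -30, -20], "roll": 0},
    {"dp": [-30, -30, 0], "roll": 0},
    {"dp": [-45, -10, 0], "roll": 0},
    {"dp": [-45, -10, 0], "roll": 0},
    {"dp": [-45, -10, 0], "roll": 0},
    {"dp": [0, 0, 0], "roll": 0}
  ]
}}

```text
time: 17.2
ee_pos: [0.3917, -0.0885, 0.3697]
tcp_rot: [0.987, -0.158, 0.0, 0.001]
wrist_force: [0.4, -0.6, 0.5]
width: 0.0854
grip_force: 0.0
```

```bash
python3 - <<'E'
from h import *
shot('f',(230,125),(290,140)); s=r.state(); print(s["ee_pos"],np.round(s["qpos"],2))
E
```

```text
[ 0.39560726 -0.0924548   0.36977337] [ 0.64 -0.02 -0.45  1.56 -0.01  1.6  -1.69]
```

View pics/f.png

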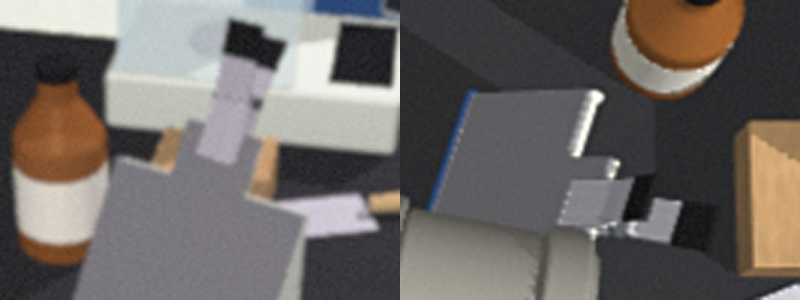

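The clamp holds on the tongues (tips at crop (219,159), tongue edge at row about 129), centred but only about 27 mm deep. I'll pinch the upper handle by its sides and slide the clamp down the slope; first I locate that handle.

```bash
python3 - <<'E'
from h import *
k=1/3.008
X=np.array([.948,-.318,0]);Y=np.array([.318,.948,0]);T=np.array([.533,-.204,.194])
S=lambda x,y:(x*k+230,y/3+125);U=lambda x,y:((x-400)*k+290,y/3+140)
def rel(p): d=p-T; return np.round(1000*np.array([d@X,d@Y,d[2]]),1)
p,e=tri(S(248,25),U(656,198));print("+Y handle end",rel(p),e)
p,e=tri(S(241,55),U(627,196));print("+Y black/steel line",rel(p),e)
p,e=tri(S(219,159),U(565,203));print("jaw tip",rel(p),e)
p,e=tri(S(190,120),U(617,160));print("lid tongue +x corner",rel(p),e)
for h in(23,18,10):
  q=T+(h/.819)*np.array([0,0,.819])-(h/.819)*.574*Y
  q=q+np.array([0,0,.819*65+.574*32])/1000 if 0 else q
pin=28
for pin in(28,20,12):
  f=lambda y,z:T+((z+pin)*(-.574*Y+np.array([0,0,.819]))+y*(.819*Y+np.array([0,0,.574])))/1000
  print(pin,"end",proj("side",f(32,65))*1,"tip",proj("side",f(9,-55)),proj("top",f(32,65)),proj("top",f(9,-55)))
print(S(248,25),S(219,159),U(656,198),U(565,203))
E
```

```text
+Y handle end [  0.3 -33.   81.2] [np.float64(0.0), np.float64(0.0)]
+Y black/steel line [ -1.4 -16.3  61.9] [np.float64(1.1), np.float64(1.1)]
jaw tip [ -2.7  18.7 -19.2] [np.float64(0.8), np.float64(0.8)]
lid tongue +x corner [37.7 -6.4 -5.9] [np.float64(0.3), np.float64(0.3)]
28 end [311.77450823 129.23141795] tip [300.8310215  177.65175405] [373.27727127 203.98811278] [343.50365815 206.08546362]
20 end [310.81128912 132.41640388] tip [299.9045804  180.70672731] [370.53944266 203.86261   ] [341.22465724 205.95995144]
12 end [309.84943351 135.59688126] tip [298.97941093 183.75750735] [367.8384039  203.73879367] [338.97319123 205.83595571]
(312.4468085106383, 133.33333333333334) (302.8058510638298, 178.0) (375.1063829787234, 206.0) (344.85372340425533, 207.66666666666669)
```

>>> {"op": "move_arm", "data": {
  "steps": [
    {"dp": [0, 0, 0], "roll": -8.2},
    {"dp": [0, 0, 0], "roll": -8.2},
    {"dp": [0, 0, 0], "roll": -8.2},
    {"dp": [0, 0, 0], "roll": -8.2},
    {"dp": [0, 0, 0], "roll": -8.2},
    {"dp": [0, 0, 0], "roll": -8.2},
    {"dp": [0, 0, 0], "roll": -8.2},
    {"dp": [0, 0, 0], "roll": -8.2},
    {"dp": [0, 0, 0], "roll": -8.2},
    {"dp": [0, 0, 0], "roll": -8.2},
    {"dp": [0, 0, 0], "roll": -8.2},
    {"dp": [-12, 27, 0], "roll": 0},
    {"dp": [-12, 27, 0], "roll": 0},
    {"dp": [-12, 27, 0], "roll": 0},
    {"dp": [-12, 27, 0], "roll": 0},
    {"dp": [-14, 28, 0], "roll": 0},
    {"dp": [-13, 28, 0], "roll": 0},
    {"dp": [0, 0, 0], "roll": 0},
    {"dp": [0, 0, 0], "roll": 0}
  ]
}}

```text
time: 19.2
ee_pos: [0.5288, -0.217, 0.367]
tcp_rot: [0.811, 0.585, 0.0, -0.001]
wrist_force: [0.0, 0.4, 0.5]
width: 0.0856
grip_force: 0.0
```

Good (φ = 71.6°). Descend with the fingers straddling the clamp along the ridge.

>>> {"op": "move_arm", "data": {
  "steps": [
    {"dp": [0, 0, 30], "roll": 0},
    {"dp": [0, 0, 30], "roll": 0},
    {"dp": [0, 0, 25], "roll": 0},
    {"dp": [0, 0, 20], "roll": 0},
    {"dp": [0, 0, 15], "roll": 0},
    {"dp": [0, 0, 15], "roll": 0},
    {"dp": [0, 0, 0], "roll": 0},
    {"dp": [0, 0, 0], "roll": 0}
  ]
}}

```text
time: 20.0
ee_pos: [0.5278, -0.2158, 0.2341]
tcp_rot: [0.811, 0.586, 0.0, 0.0]
wrist_force: [-0.3, 0.6, 0.4]
width: 0.0851
grip_force: 0.0
```

```bash
python3 - <<'E'
from h import *
shot('g',(230,95),(290,140)); s=r.state(); print(s["ee_pos"],s["wrist_force"])
E
```

```text
[ 0.5284206  -0.21610526  0.23481087] [-0.2235196  -0.84378501  0.6589667 ]
```

View pics/g.png

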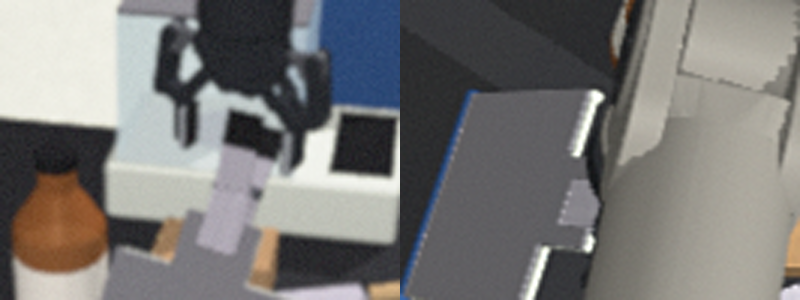

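The open fingers straddle the upper handle evenly, at crop columns 192 and 288 with the handle at about 245. Close.

>>> {"op": "move_arm", "data": {
  "steps": [
    {"dp": [0, 0, 0], "roll": 0},
    {"dp": [0, 0, 0], "roll": 0},
    {"dp": [0, 0, 0], "roll": 0},
    {"dp": [0, 0, 0], "roll": 0},
    {"dp": [0, 0, 0], "roll": 0},
    {"dp": [0, 0, 0], "roll": 0},
    {"dp": [0, 0, 0], "roll": 0}
  ],
  "claw": -1
}}

```text
time: 20.8
ee_pos: [0.528, -0.2163, 0.2336]
tcp_rot: [0.811, 0.585, 0.0, 0.0]
wrist_force: [0.9, -0.2, 1.0]
width: 0.0288
grip_force: 59.0
```

>>> {"op": "move_arm", "data": {
  "steps": [
    {"dp": [1.7, 0, 2.5], "roll": 0},
    {"dp": [1.7, 0, 2.5], "roll": 0},
    {"dp": [1.7, 0, 2.5], "roll": 0},
    {"dp": [0, 0, 0], "roll": 0},
    {"dp": [0, 0, 0], "roll": 0}
  ]
}}

```text
time: 21.3
ee_pos: [0.5297, -0.2113, 0.226]
tcp_rot: [0.811, 0.585, 0.0, 0.0]
wrist_force: [0.9, -0.4, 3.2]
width: 0.0292
grip_force: 59.3
```

>>> {"op": "move_arm", "data": {
  "steps": [
    {"dp": [1.7, 0, 2.5], "roll": 0},
    {"dp": [1.7, 0, 2.5], "roll": 0},
    {"dp": [1.7, 0, 2.5], "roll": 0},
    {"dp": [0, 0, 0], "roll": 0},
    {"dp": [0, 0, 0], "roll": 0}
  ]
}}

```text
time: 21.8
ee_pos: [0.5312, -0.2062, 0.2185]
tcp_rot: [0.811, 0.585, 0.0, 0.0]
wrist_force: [0.9, 0.4, 4.2]
width: 0.0284
grip_force: 59.3
```

>>> {"op": "move_arm", "data": {
  "steps": [
    {"dp": [1.1, 0, 1.6], "roll": 0},
    {"dp": [1.1, 0, 1.6], "roll": 0},
    {"dp": [0, 0, 0], "roll": 0},
    {"dp": [0, 0, 0], "roll": 0}
  ]
}}

```text
time: 22.2
ee_pos: [0.5317, -0.2049, 0.2163]
tcp_rot: [0.811, 0.585, 0.0, 0.001]
wrist_force: [-1.1, 0.2, 8.0]
width: 0.0295
grip_force: 59.7
```

```bash
python3 - <<'E'
from h import *
shot('i',(230,125),(290,140)); s=r.state(); print(s["ee_pos"],s["wrist_force"])
E
```

```text
[ 0.53175256 -0.20489128  0.21635638] [-0.07094267 -0.58813154  7.61418186]
```

View pics/i.png

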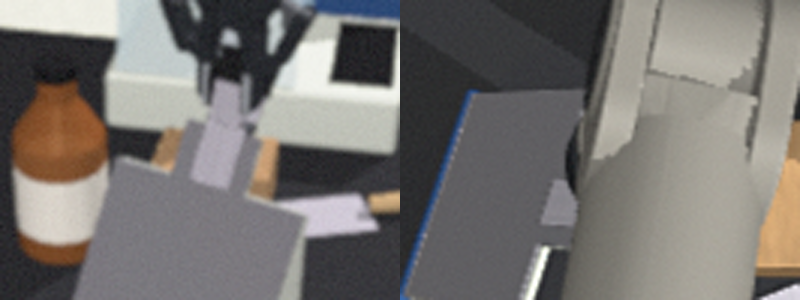

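The jaws now reach the tongue root: tips at crop (210,185), plate edge at about (210,184), with the force rising. That view took me to 11 pictures, one over the limit of 10, so I'll check by numbers only from here. Release and withdraw.

>>> {"op": "move_arm", "data": {
  "steps": [
    {"dp": [0, 0, 0], "roll": 0},
    {"dp": [0, 0, 0], "roll": 0},
    {"dp": [0, 0, 0], "roll": 0},
    {"dp": [0, 0, 0], "roll": 0},
    {"dp": [0, 0, 0], "roll": 0},
    {"dp": [0, 0, 0], "roll": 0},
    {"dp": [0, 0, -15], "roll": 0},
    {"dp": [0, 0, -25], "roll": 0},
    {"dp": [0, 0, -40], "roll": 0},
    {"dp": [0, 0, -40], "roll": 0},
    {"dp": [0, 0, -40], "roll": 0},
    {"dp": [20, -35, 0], "roll": 0},
    {"dp": [20, -35, 0], "roll": 0},
    {"dp": [20, -35, 0], "roll": 0},
    {"dp": [20, -35, 0], "roll": 0},
    {"dp": [20, -35, 0], "roll": 0},
    {"dp": [0, 0, 0], "roll": 0}
  ],
  "claw": 1
}}

```text
time: 24.0
ee_pos: [0.3944, -0.0493, 0.3762]
tcp_rot: [0.808, 0.589, 0.0, 0.001]
wrist_force: [0.5, 0.4, -1.0]
width: 0.0852
grip_force: 0.0
```

```bash
python3 - <<'E'
from h import *
shot('k',(230,125),(290,140)); s=r.state(); print(s["ee_pos"],s["wrist_force"],s["width"])
L=lambda f:cv2.imread(f).astype(int)
a,b,o=L('pics/i_side.png'),L('pics/k_side.png'),L('pics/b1_side.png')
# clamp silhouette in side view vs shut lid without clamp: rows/cols; and shift between seated and released
m=np.abs(b-o).sum(2)[120:200,270:340]>45
m=cv2.morphologyEx(m.astype(np.uint8),cv2.MORPH_OPEN,np.ones((3,3)))
for v in range(0,80,4):
    c=np.where(m[v])[0]; print(120+v,(c.min()+270,c.max()+270) if len(c) else None,end=' ')
roi=(slice(168,192),slice(285,325))
print("\njaw-area diff i->k",np.abs(a-b)[roi].mean())
t=b[163:192,280:330].astype(np.uint8);A=cv2.matchTemplate(a[158:197,275:335].astype(np.uint8),t,cv2.TM_CCOEFF_NORMED);print(cv2.minMaxLoc(A)[1::2])
lid=(slice(195,235),slice(262,318)); print("lid diff before clamp->now",np.abs(b-o)[lid].mean())
T=np.array([.533,-.204,.194]);Y=np.array([.318,.948,0])
for pin in(6,10,14):
  f=lambda y,z:T+((z+pin)*(-.574*Y+np.array([0,0,.819]))+y*(.819*Y+np.array([0,0,.574])))/1000
  print(pin,proj("side",f(32,65)).round(1),proj("side",f(-32,65)).round(1),proj("side",f(9,-55)).round(1))
E
```

```text
[ 0.39669364 -0.05407482  0.37570701] [ 0.26517915 -0.04942352  0.17019436] 0.08506816272013447
120 None 124 None 128 None 132 None 136 None 140 (np.int64(303), np.int64(312)) 144 (np.int64(302), np.int64(317)) 148 (np.int64(301), np.int64(323)) 152 (np.int64(301), np.int64(322)) 156 (np.int64(301), np.int64(320)) 160 (np.int64(300), np.int64(312)) 164 (np.int64(299), np.int64(312)) 168 (np.int64(297), np.int64(315)) 172 (np.int64(296), np.int64(310)) 176 (np.int64(295), np.int64(309)) 180 (np.int64(294), np.int64(307)) 184 (np.int64(293), np.int64(306)) 188 None 192 None 196 None 
jaw-area diff i->k 2.1465277777777776
(0.9969228506088257, (5, 5))
lid diff before clamp->now 2.1632440476190475
6 [309.1 138. ] [317.6 143.1] [298.3 186. ]
10 [309.6 136.4] [318.1 141.6] [298.7 184.5]
14 [310.1 134.8] [318.5 140.1] [299.2 183. ]
```

```bash
python3 -c "
from rig import r
print(r.sign_off())"
```

```text
the job is handed in; nothing more can be done
None
```

The lid is shut and the clamp is clipped centrally over both tongues, pushed down to the throat and let go; I handed the job in at about 24 s, and I viewed 11 pictures where the limit was 10.

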